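# Set the sprung tweezers to their mark over the movement

### The arm

A 6-joint arm with a two-finger parallel gripper is mounted at the origin on a cart in front of the work surface, level with it; the furniture and walls round the work are solid. World frame = base frame: x ahead of the robot, y to its left, z up, the work surface at z = 0. Lengths are in mm, angles in rad, forces in N, time in s.
With the tool pointing down it reaches from about 350 to 850 mm from the base axis. Payload 8.1 kg.
Tool frame: the origin (TCP) lies midway between the tips of the shut fingers; the grasp point (between the pads) lies 19 mm behind it; z points along the fingers, y is the line along which they close (so a half turn about z gives the same grasp; the last joint's range is limited). The gripper opens to 93 mm and grips with 3 to 60 N. Pads are 15 mm wide; open, the fingers measure 128 mm over their backs; the gripper's body (75 mm by 188 mm) begins 65 mm behind the grasp point.
Start: joints at [-1.23, 0.13, 1.488, -0, 1.523, -0.085], TCP at [247.849, -546.421, 183.835] pointing down, gripper open.
Joint ranges: [-2.96, 2.96], [-0.89, 2.26], [0.02, 2.5], [-1.34, 4.48], [0, 2.73], [-2.66, 2.66]. Speed limits (rad/s): [2.39, 2.39, 2.79, 3.14, 3.14, 3.14].

### API

Orientations are given as a unit quaternion [x, y, z, w].
In Python, from bench import status, optics, env gives the robot as it stands. The module is installed in compiled form; this text tells all that it offers.
- The arm moves only by the shell command python3 -m inch 'ROWS' [OPENING] [FORCE]. ROWS is a JSON object of lists of equal length, an entry for each row: "linear": the shift along the tool's x, y, z each as a share of 400 mm, from -1 to 1, a list of three; "dr": the turn, a rotation vector about the tool's x, y, z each as a share of 180 degrees, from -1 to 1, a list of three. In form: {"linear": [[dx, dy, dz], ...], "dr": [[rx, ry, rz], ...]}. A call has 1 to 10 rows; each row is the pose to reach, as a shift and turn from the pose commanded when the call began, along the tool's axes at that moment, turning the shorter way round; what a row does not reach only later rows make up. A row lasts 1/12 s, in which the tool goes at most 41.7 mm and 7.16 degrees, less where a joint would pass 70% of its speed; a pose out of reach is approached as far as the arm can. A call with a number of a shift or a turn outside -1 to 1 is refused whole. A call with a gripper value outside its range is refused whole. OPENING is the opening, from -1 (shut) to 1 (fully open), set as the call begins (- or left out, the last holds). The fingers move at their own pace and stop on an object; FORCE is the grip in N (left out, the last holds). Time passes only in rows, so rows that repeat a pose let the fingers close. It gives the time, the measured TCP pose, the force, the opening and the grip force at its end, in the units of the state.
- status.get_obs(): the state, without advancing time (a new reading comes with each control period).
- optics.capture(name): name is "scene" or "top" or "wrist"; returns the picture (384x512x3 uint8, red, green, blue); there is no depth.
- optics.camera_model(name): a dict with "K" (3x3 intrinsics, pixels), "distortion" ([k1, k2, p1, p2, k3] as OpenCV has them; the pictures are not rectified), "R" (3x3) and "t" (3): a world point X has camera coordinates R X + t; the wrist camera has in their place "tool_from_camera" (4x4, takes a point from camera to tool coordinates, whose origin is the TCP and whose axes are the flange's). Camera axes: x right, y down, z forward; pixel columns grow to the right and rows downward; lengths in mm; the calibration is good to about 2 mm. A picture is of the moment at which its call begins: read the wrist's pose just before it. camera_model takes no time and is no camera call.
- env.finish_job(): hands the job in; it is judged then, once.
The state is a dict: "t": time; "joint_pos": joint angles; "qd": joint speeds; "tau": joint torques, N m; "tcp_pos": TCP position; "eef_rot": TCP orientation; "force": force on the tool from outside, world axes, zero at the start; "ft_torque": the same for the moment, N m; "finger_gap": finger opening in mm; "finger_force": force on a finger pad.
Only numpy, scipy, OpenCV 4.12 (cv2) and the standard library are available. Lean on these libraries where they do the work, as an engineer would, in place of code of your own. Each camera call takes 0.05 s, during which the arm holds its last target. There are 200 camera calls.

### The job

Pull the top drawer of the little bench chest well open by its handle and take out the sprung steel tweezers that lie in it. Squeeze them by their two ribbed finger plates until the points stand 14 mm apart (the long line on their cross scale), without ever letting the points close right up. Finish while holding them at that gap, steady and level, with the points 6 to 16 cm above the bench over the middle of the round watch movement, the drawer left open and the movement and the loupe undisturbed.

Things in the scene. Friction and masses are not known exactly. Their poses are not given: they have to be found in the camera images.
- chest: Wooden bench chest with two drawers one above the other, 260 deep (x) x 230 wide (y) x 120 high mm, fixed. Origin: centre of its underside. Its front, with the brass bar handles, faces its own -x.
- chest_drawer0 (a joint): Top drawer slide (m): 0 shut, 0.181 fully out along the chest's -x. About 1 N friction, stays where left. Inside 215 (x) by 188 mm (y); walls 28 mm high above a floor 70 mm above the bench. Fully out, 175 mm of its length lies clear of the chest.
- chest_drawer0_handle (a point): Middle of the top drawer's handle: a round brass bar 11 mm thick, 120 mm long along the chest's y, its centre line 35 mm in front of the drawer front and 88 mm above the bench. It moves with the drawer.
- tweezers_grip (a point): Sprung steel tweezers lying flat across the top drawer. Point midway between the two finger plates, half-way up (8 mm). x toward the points (35 mm on; tail end 116 mm back), y from right to left arm, z up. Plates 14 mm long, 16 mm high; width over their outer faces: 40 mm at rest, 28 mm when the points are 14 mm apart (1 mm there is about 1.3 mm at the points). Weight about 50 g.
- tweezers_points (a point): Midway between the two points of the tweezers, 5 mm up; axes as tweezers_grip. The arms are hinged at the tail and sprung: about 5 N on each plate starts them closing, about 10 N holds 14 mm.
- point_left (a point): Inner face of the left point. At rest it is 30 mm from the right one. An aluminium cross scale, 45 mm behind the plates and fixed to the left arm, lies over the right arm: at 14 mm its long line stands over the right arm's inner edge.
- point_right (a point): Inner face of the right point of the tweezers. (The two pairs lying out on the mat are other, rigid tweezers.)
- movement_top (a point): Round watch movement in a plastic ring, 36 mm across, 9 mm high, lying loose on the green mat (3 mm thick); the centre of its top.
- loupe_center (a point): Watchmaker's loupe, a black and brass-coloured cup 35 mm across and 30 mm high, standing loose; its centre, half-way up. A bystander.
Mind the look-alikes: they are no part of the job. Of the things that look like the part that bears movement_top, the smaller one is meant.

How it is judged (in metres and radians):
On the way, in this order (a step that is already met when the one before it is completed fails the run):
1. the top drawer is pulled out by at least 100 mm (value of joint chest_drawer0 above 0.1 m), for 0.1 s.
2. the fingers hold the tweezers clear above the drawer (height (world z) of tweezers_grip above 0.12 m and contact force between tweezers and the fingers above 1 N), for 0.1 s.
At the end, for the whole second after the job is handed in: Fingers hold the tweezers still and level (0.35 rad), points 14 mm apart within 2.5 mm, 55 to 165 mm above the bench and within 20 mm of the movement's centre seen from above; drawer still out by 80 mm or more; movement and loupe not moved by 15 mm (distance between point_left and point_right between 0.0115 and 0.0165 m and height (world z) of tweezers_points between 0.055 and 0.165 m and height (world z) of tweezers_grip above 0.055 m and angle between tweezers_grip's own z axis and vertical below 0.35 rad and horizontal distance between tweezers_points and movement_top below 0.02 m and contact force between tweezers and the fingers above 3 N and linear speed of tweezers below 0.02 m/s and angular speed of tweezers below 0.2 rad/s and value of joint chest_drawer0 above 0.08 m and distance of each of movement_top, loupe_center from where it was at the start of the episode below 0.015 m); the arm keeps its last pose, push and grip.
It fails at once if the points of the tweezers are closed right up (gap under 3 mm) (distance between point_left and point_right below 0.003 m).
It fails at once if the movement is knocked away (15 mm) (distance of movement_top from where it was at the start of the episode above 0.015 m).
It fails at once if the loupe is knocked away (15 mm) (distance of loupe_center from where it was at the start of the episode above 0.015 m).
It also fails if it takes over 51 s, if anything falls off the work surface, if the arm or the gripper's body presses on something with over 40 N, if the wrist force passes 120 N, or if a joint passes its speed limit or range.

## Working session

There is one attempt and no reset: what is moved stays moved. The work goes in short steps, Python scripts to look and compute and a shell command to move; the robot and the scene stay as the last step left them, time stands still between calls to the robot, and variables do not carry over. Pictures are saved under pics/ and viewed, at most 12 in all, crops included, and the job is handed in when it is done.

```bash
mkdir -p pics
cat > h.py <<'E'
import numpy as np, cv2
from scipy.spatial.transform import Rotation as Ro
from bench import status, optics, env
def snap(n,f,crop=None,s=1):
    im=optics.capture(n)[:,:,::-1].copy()
    cv2.imwrite('pics/raw_'+f,im)
    if crop: x0,y0,x1,y1=crop; im=im[y0:y1,x0:x1]
    if s!=1: im=cv2.resize(im,None,fx=s,fy=s,interpolation=cv2.INTER_CUBIC)
    cv2.imwrite('pics/'+f,im)
def cam(n,obs=None):
    m=optics.camera_model(n); K=np.array(m['K']);d=np.array(m['distortion'])
    if n=='wrist':
        o=obs or status.get_obs(); T=np.eye(4);T[:3,:3]=Ro.from_quat(o['eef_rot']).as_matrix();T[:3,3]=o['tcp_pos']
        W=T@np.array(m['tool_from_camera']); R=W[:3,:3].T; t=-R@W[:3,3]
    else: R=np.array(m['R']);t=np.array(m['t'])
    return K,d,R,t
def onz(c,px,z):
    K,d,R,t=c; u=cv2.undistortPoints(np.array(px,float).reshape(-1,1,2),K,d).reshape(-1,2)
    C=-R.T@t; D=np.c_[u,np.ones(len(u))]@R
    return C+D*((z-C[2])/D[:,2])[:,None]
def rel(pos,yaw=None,obs=None):
    "target world pos -> linear shares in tool axes"
    o=obs or status.get_obs(); R=Ro.from_quat(o['eef_rot'])
    return R.inv().apply(np.array(pos)-o['tcp_pos'])/400
E
python3 - <<'E'
from h import *
a=optics.capture('scene')[:,:,::-1];b=optics.capture('top')[:,:,::-1]
cv2.imwrite('pics/s.png',cv2.resize(a,(800,600)));cv2.imwrite('pics/t.png',cv2.resize(b,(800,600),interpolation=cv2.INTER_CUBIC))
cv2.imwrite('pics/raw_t.png',b)
o=status.get_obs();print({k:np.round(v,3) for k,v in o.items()});print(Ro.from_quat(o['eef_rot']).as_matrix().round(3));print(optics.camera_model('wrist')['tool_from_camera'])
for n in('scene','top'):
  K,d,R,t=cam(n);print(n,-R.T@t,R.round(2))
E
```

```text
{'t': np.float64(0.1), 'joint_pos': array([-1.23 ,  0.131,  1.489, -0.   ,  1.523, -0.085]), 'qd': array([-0.001, -0.003, -0.003,  0.001,  0.   ,  0.001]), 'tau': array([ 1.0000e-03, -5.6134e+01, -4.9310e+01,  7.7000e-02,  2.9000e-02,
       -0.0000e+00]), 'tcp_pos': array([ 247.662, -545.876,  182.884]), 'eef_rot': array([ 0.977,  0.211, -0.   , -0.001]), 'force': array([ 0.035, -0.404,  0.377]), 'ft_torque': array([0.028, 0.014, 0.005]), 'finger_force': np.float64(0.0), 'finger_gap': np.float64(92.893)}
[[ 0.911  0.413 -0.001]
 [ 0.413 -0.911  0.002]
 [ 0.    -0.002 -1.   ]]
[[-5.50089083e-04 -9.53251200e-01 -3.02178501e-01  8.34365327e+01]
 [ 9.99999608e-01 -7.34178404e-04  4.95626186e-04 -3.87914571e-01]
 [-6.94309186e-04 -3.02178110e-01  9.53251230e-01 -2.00856365e+02]
 [ 0.00000000e+00  0.00000000e+00  0.00000000e+00  1.00000000e+00]]
scene [-107.60487217 -894.20726323  768.53069427] [[ 0.84 -0.54  0.02]
 [-0.28 -0.45 -0.85]
 [ 0.47  0.71 -0.53]]
top [ 355.68341831  -23.45168219 1187.94825185] [[ 0.02 -1.    0.  ]
 [-0.99 -0.02 -0.13]
 [ 0.13  0.   -0.99]]
```

View pics/s.png

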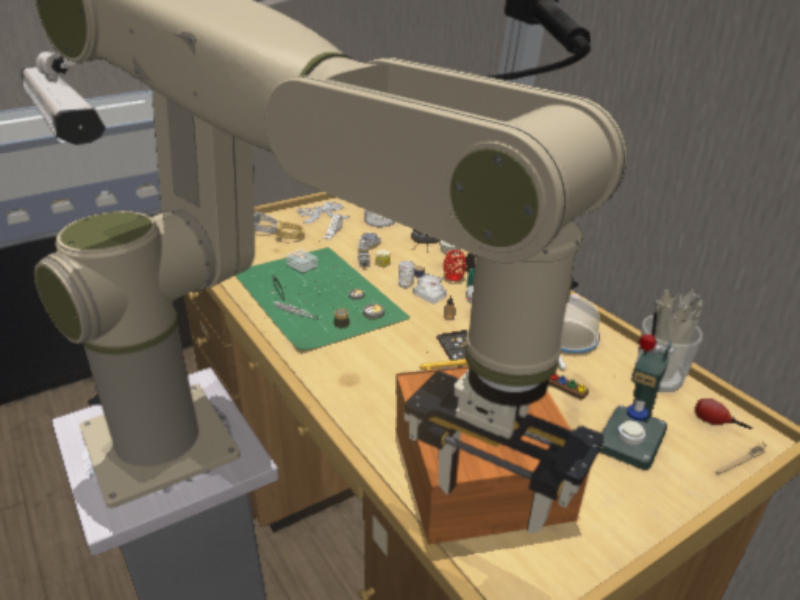

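View pics/t.png

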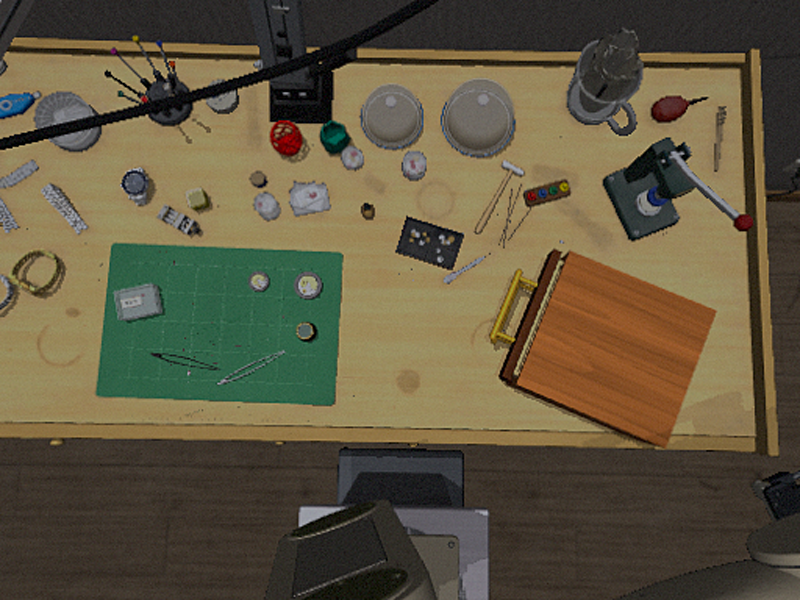

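The top view shows the chest at about (610,345) px with its front and handles to the left, at about (512,308). The movement look-alikes are the discs at (260,282), smaller, and (307,285), larger, and the loupe is at (306,331). The description says the smaller one. I'll check that and the handle in one close crop.

Run:
```python
from h import *
b=cv2.imread('pics/raw_t.png')
f=lambda x0,y0,x1,y1,s:cv2.resize(b[y0:y1,x0:x1],None,fx=s,fy=s,interpolation=cv2.INTER_CUBIC)
A=f(150,165,220,225,5.7);B=f(305,155,375,255,5.7)
c=np.zeros((580,800,3),np.uint8);c[:A.shape[0],:A.shape[1]]=A;c[:B.shape[0],400:400+B.shape[1]]=B[:580,:400]
cv2.imwrite('pics/c1.png',c)
```

```text
(no output)
```

View pics/c1.png

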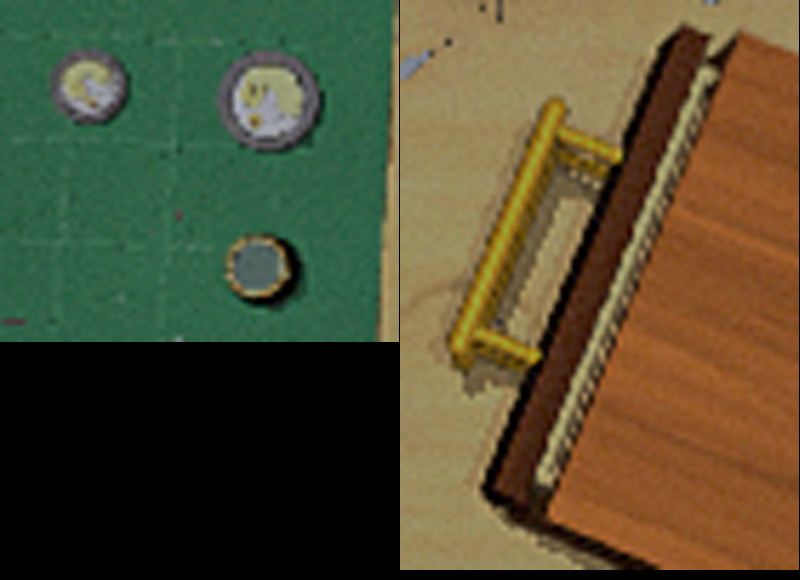

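Run:
```python
from h import *
c=cam('top'); s=5.7
H=onz(c,[[305+155/s,155+105/s],[305+60/s,155+355/s]],88+2);print('handle',H,np.linalg.norm(H[0]-H[1]),H.mean(0))
M=onz(c,[[150+90/s,165+88/s],[150+52/s,165+88/s],[150+130/s,165+88/s]],12);print('mov',M,np.linalg.norm(M[1]-M[2]))
M=onz(c,[[150+219/s,165+102/s],[150+320/s,165+102/s]],12);print('big',np.linalg.norm(M[0]-M[1]),M.mean(0))
print('loupe',onz(c,[[150+258/s,165+268/s]],33))
t=onz(c,np.array([[715,312],[667,445]])/1.5625,120);print('chest back',t,np.linalg.norm(t[0]-t[1]))
d=H[0]-H[1];print('handle dir',np.degrees(np.arctan2(d[1],d[0])))
d=t[0]-t[1];print(np.degrees(np.arctan2(d[1],d[0])))
```

```text
handle [[ 544.13169146 -197.6600772    90.        ]
 [ 431.11199041 -155.58299119   90.        ]] 120.59823378476146 [ 487.62184093 -176.62153419   90.        ]
mov [[528.79265736 243.96780536  12.        ]
 [528.41623293 262.0291458   12.        ]
 [529.18879208 224.93424719  12.        ]] 37.102942611809006
big 48.220467711502764 [523.79548852 158.11847368  12.        ]
loupe [[442.57527005 157.06441495  33.        ]]
chest back [[ 479.77600821 -498.22690637  120.        ]
 [ 273.89945749 -417.26213985  120.        ]] 221.2248800463003
handle dir -20.420232599991735
-21.468152298205776
```

```bash
python3 -m inch '{"linear":[[0.93,-0.592,-0.04],[0.93,-0.592,-0.04],[0.93,-0.592,-0.04],[0.93,-0.592,-0.04],[0.93,-0.592,-0.04],[0.93,-0.592,-0.04],[0.93,-0.592,-0.04],[0.93,-0.592,-0.04],[0.93,-0.592,-0.04],[0.93,-0.592,-0.04]],"dr":[[0,0,0.249],[0,0,0.249],[0,0,0.249],[0,0,0.249],[0,0,0.249],[0,0,0.249],[0,0,0.249],[0,0,0.249],[0,0,0.249],[0,0,0.249]]}' -0.46 40
cat >> h.py <<'E'
def goto(x,y,z,yaw):
    "print shares for a down-pointing tool, yaw (deg) of tool x in world"
    o=status.get_obs(); R=Ro.from_quat(o['eef_rot']); t=np.radians(yaw)
    T=Ro.from_matrix(np.array([[np.cos(t),np.sin(t),0],[np.sin(t),-np.cos(t),0],[0,0,-1]]))
    print('lin',rel([x,y,z],obs=o).round(3),'dr',((R.inv()*T).as_rotvec()/np.pi).round(4),'at',np.round(o['tcp_pos'],1),'gap',round(o['finger_gap'],1),round(o['finger_force'],1),'t',o['t'])
E
python3 -c "
from h import *
goto(488,-177,200,-20.4)"
```

```text
t: 0.93
tcp_pos: [469.1, -206.2, 198.3]
eef_rot: [0.984, -0.177, -0.0, -0.0]
force: [-0.1, -1.1, 0.6]
finger_gap: 30.9
finger_force: 0.0
lin [ 0.019 -0.085 -0.004] dr [-0.      0.0001 -0.0002] at [ 469.1 -206.2  198.3] gap 30.9 0.0 t 0.9333
```

```bash
python3 -m inch '{"linear":[[0.015,-0.04,0],[0.015,-0.04,0],[0.015,-0.04,0],[0.015,-0.04,0]],"dr":[[0,0,0],[0,0,0],[0,0,0],[0,0,0]]}'
python3 -c "
from h import *
goto(488,-177,200,-20.4)
snap('wrist','w1.png',None,1.5)"
```

```text
t: 1.27
tcp_pos: [479.2, -195.8, 198.1]
eef_rot: [0.984, -0.177, -0.0, 0.0]
force: [0.7, -0.8, -0.2]
finger_gap: 24.8
finger_force: 0.0
lin [ 0.004 -0.052 -0.005] dr [ 0.0002  0.0003 -0.0001] at [ 479.2 -195.8  198.1] gap 24.8 0.0 t 1.2667
```

View pics/w1.png

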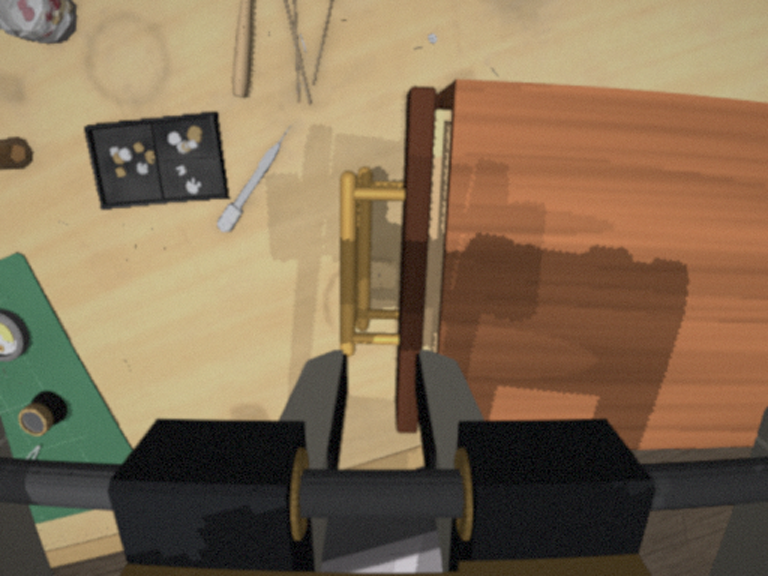

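The wrist view shows the upper bar running nearly straight up the picture, from (347,175) to (347,350) px. It is already in line with the tool's x axis. The drawer front is at about x=420.

```bash
python3 -c "
from h import *
c=cam('wrist');H=onz(c,np.array([[347,175],[347,350]])/1.5,89);print(H,np.linalg.norm(H[0]-H[1]));m=H.mean(0);d=H[0]-H[1];a=np.degrees(np.arctan2(d[1],d[0]));print(m,a)
goto(m[0],m[1],150,a);goto(m[0],m[1],69,a)"
```

```text
[[ 542.57985728 -198.4343164    89.        ]
 [ 432.9633326  -154.88912536   89.        ]] 117.94899806807756
[ 487.77159494 -176.66172088   89.        ] -21.66546231627437
lin [ 0.003 -0.053  0.12 ] dr [0.0001 0.0002 0.0066] at [ 479.1 -196.2  198.2] gap 25.0 0.0 t 1.3167
lin [ 0.003 -0.053  0.323] dr [0.0001 0.0002 0.0066] at [ 479.1 -196.2  198.2] gap 25.0 0.0 t 1.3167
```

```bash
python3 -m inch '{"linear":[[0.003,-0.053,0.05],[0.003,-0.053,0.12],[0.003,-0.053,0.2],[0.003,-0.053,0.26],[0.003,-0.053,0.323],[0.003,-0.053,0.323],[0.003,-0.053,0.323],[0.003,-0.053,0.323]],"dr":[[0,0,0.005],[0,0,0.005],[0,0,0.005],[0,0,0.005],[0,0,0.005],[0,0,0.005],[0,0,0.005],[0,0,0.005]]}'
python3 -m inch '{"linear":[[0,0,0],[0,0,0],[0,0,0],[0,0,0],[0,0,0]],"dr":[[0,0,0],[0,0,0],[0,0,0],[0,0,0],[0,0,0]]}' -1 30
```

```text
t: 1.98
tcp_pos: [488.8, -177.0, 70.8]
eef_rot: [0.983, -0.186, 0.001, 0.0]
force: [1.2, 0.0, 0.1]
finger_gap: 25.0
finger_force: 0.0
t: 2.4
tcp_pos: [488.7, -175.9, 69.9]
eef_rot: [0.983, -0.185, 0.0, 0.0]
force: [-0.7, -0.3, 0.1]
finger_gap: 0.9
finger_force: 0.0
```

```bash
python3 -c "
from h import *
goto(488,-177,70,-21)
a=optics.capture('wrist')[:,:,::-1];b=optics.capture('top')[:,:,::-1]
c=np.zeros((400,800,3),np.uint8);c[:300,:400]=cv2.resize(a,(400,300));c[:400,400:]=cv2.resize(b[140:270,280:410],(400,400))
cv2.imwrite('pics/c2.png',c)"
```

```text
lin [-0.001  0.003 -0.   ] dr [ 0.     -0.0003 -0.0017] at [ 488.7 -175.9   69.9] gap 0.9 0.0 t 2.4
```

View pics/c2.png

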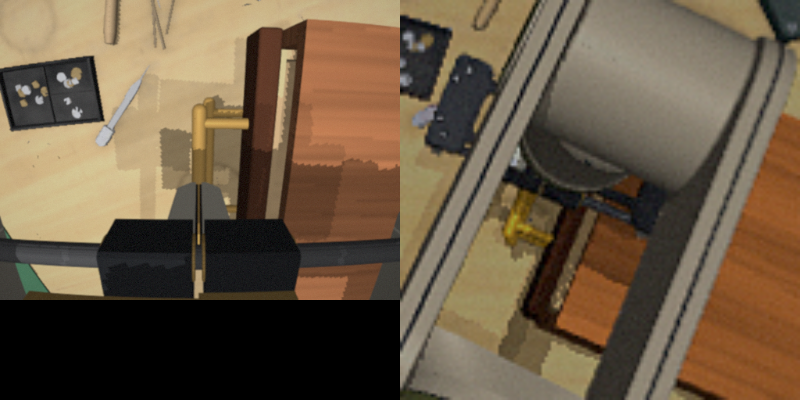

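```bash
python3 -c "
from h import *
snap('wrist','w3.png',(195,110,325,210),6)
print({k:np.round(v,2) for k,v in status.get_obs().items()})"
```

```text
{'t': np.float64(2.55), 'joint_pos': array([-0.44, -0.  ,  1.84,  0.  ,  1.3 ,  1.5 ]), 'qd': array([-0.,  0.,  0., -0., -0., -0.]), 'tau': array([-1.000e-02, -4.640e+01, -4.652e+01,  2.000e-02, -8.000e-02,
       -0.000e+00]), 'tcp_pos': array([ 488.44, -175.74,   69.38]), 'eef_rot': array([ 0.98, -0.18,  0.  ,  0.  ]), 'force': array([ 0.68,  0.81, -0.47]), 'ft_torque': array([ 0.07,  0.01, -0.  ]), 'finger_force': np.float64(0.0), 'finger_gap': np.float64(0.43)}
```

View pics/w3.png

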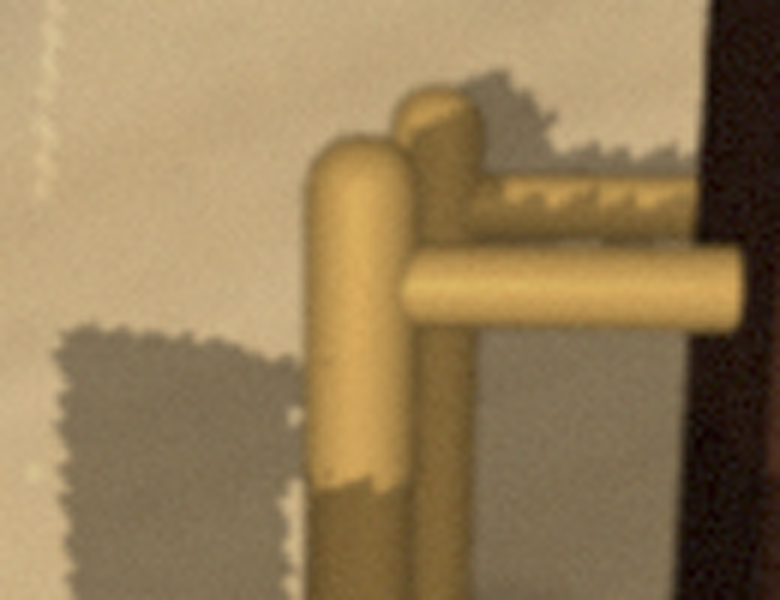

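```bash
python3 -c "
from h import *
m=optics.camera_model('wrist');K=np.array(m['K']);d=np.array(m['distortion']);T=np.linalg.inv(np.array(m['tool_from_camera']));print(K.round(0).tolist())
for z in(0,-19,-40):
  for y in(-12.5,0,12.5):
    P=cv2.projectPoints(np.array([[0.,y,z]]),cv2.Rodrigues(T[:3,:3])[0],T[:3,3],K,d)[0].ravel();print(z,y,P.round(1),'x1.5',(1.5*P).round())
c=cam('wrist')
for z in(60,75,89): print(z,onz(c,[[195+358/6,200]],z), (onz(c,[[195+310/6,200],[195+412/6,200]],z)).ptp(0) if 0 else np.linalg.norm(np.diff(onz(c,[[195+308/6,190],[195+411/6,190]],z),axis=0)))
"
python3 - <<'E'
import cv2
a=cv2.imread('pics/raw_w3.png')[215:384,150:360]
cv2.imwrite('pics/w4.png',cv2.resize(a,None,fx=3.5,fy=3.5,interpolation=cv2.INTER_CUBIC))
E
```

```text
[[328.0, 0.0, 254.0], [0.0, 328.0, 194.0], [0.0, 0.0, 1.0]]
0 -12.5 [234.  222.4] x1.5 [351. 334.]
0 0 [252.9 222.4] x1.5 [379. 334.]
0 12.5 [271.8 222.4] x1.5 [408. 334.]
-19 -12.5 [232.2 234.5] x1.5 [348. 352.]
-19 0 [252.8 234.5] x1.5 [379. 352.]
-19 12.5 [273.4 234.4] x1.5 [410. 352.]
-40 -12.5 [229.8 250.6] x1.5 [345. 376.]
-40 0 [252.7 250.6] x1.5 [379. 376.]
-40 12.5 [275.6 250.6] x1.5 [413. 376.]
60 [[ 499.61752859 -181.41421728   60.        ]] 11.501173644583476
75 [[ 504.3545433  -183.21223845   75.        ]] 10.680605540031472
89 [[ 508.77575704 -184.89039154   89.        ]] 9.914741975782876
```

View pics/w4.png

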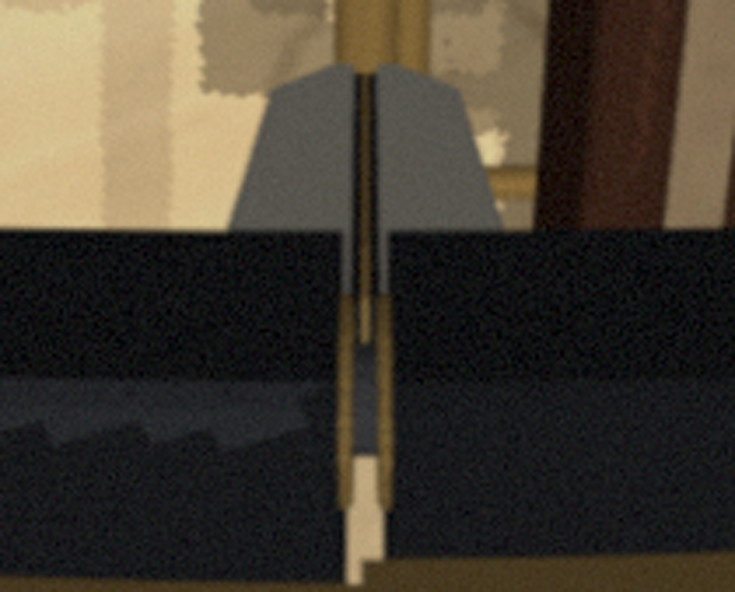

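The picture shows the shut fingers above the bar. The tips appear at row 234, where the calibration would put a TCP at row 211–222. So the real tips look about 35 mm shorter than the nominal TCP. I'll open and go lower in small steps, watching the force.

```bash
python3 -m inch '{"linear":[[0,0,0],[0,0,0],[0,0,0],[0,0,0.02],[0,0,0.04],[0,0,0.06],[0,0,0.06]],"dr":[[0,0,0],[0,0,0],[0,0,0],[0,0,0],[0,0,0],[0,0,0],[0,0,0]]}' -0.46 30
python3 -m inch '{"linear":[[0,0,0.01],[0,0,0.02],[0,0,0.03],[0,0,0.03]],"dr":[[0,0,0],[0,0,0],[0,0,0],[0,0,0]]}'
python3 -m inch '{"linear":[[0,0,0],[0,0,0],[0,0,0],[0,0,0],[0,0,0]],"dr":[[0,0,0],[0,0,0],[0,0,0],[0,0,0],[0,0,0]]}' -1 30
```

```text
t: 3.13
tcp_pos: [486.6, -174.9, 42.4]
eef_rot: [0.983, -0.185, -0.002, -0.001]
force: [-0.4, 0.3, 0.1]
finger_gap: 25.4
finger_force: 0.0
t: 3.47
tcp_pos: [487.8, -175.6, 32.3]
eef_rot: [0.983, -0.185, -0.001, -0.0]
force: [-0.6, 1.1, 0.0]
finger_gap: 25.1
finger_force: 0.0
t: 3.88
tcp_pos: [488.6, -175.9, 33.6]
eef_rot: [0.983, -0.185, 0.0, 0.0]
force: [0.8, -0.3, 0.7]
finger_gap: 10.2
finger_force: 30.0
```

```bash
python3 -m inch '{"linear":[[0,-0.04,0],[0,-0.09,0],[0,-0.14,0],[0,-0.19,0],[0,-0.24,0],[0,-0.29,0],[0,-0.34,0],[0,-0.38,0],[0,-0.41,0],[0,-0.41,0]],"dr":[[0,0,0],[0,0,0],[0,0,0],[0,0,0],[0,0,0],[0,0,0],[0,0,0],[0,0,0],[0,0,0],[0,0,0]]}'
python3 -m inch '{"linear":[[0,0,0],[0,0,0],[0,0,0]],"dr":[[0,0,0],[0,0,0],[0,0,0]]}'
```

```text
t: 4.72
tcp_pos: [550.9, -21.7, 33.7]
eef_rot: [0.983, -0.184, 0.002, -0.0]
force: [8.7, -2.6, -6.0]
finger_gap: 9.8
finger_force: 30.0
t: 4.97
tcp_pos: [550.1, -23.5, 33.7]
eef_rot: [0.983, -0.185, 0.002, 0.0]
force: [8.0, -2.9, -7.4]
finger_gap: 10.0
finger_force: 30.0
```

```bash
python3 -m inch '{"linear":[[0,0,0],[0,0,0],[0,0,0],[0,0,-0.1],[0,0,-0.2],[0,0.08,-0.3],[0,0.16,-0.4],[0,0.25,-0.45],[0,0.25,-0.45],[0,0.25,-0.45]],"dr":[[0,0,0],[0,0,0],[0,0,0],[0,0,0],[0,0,0],[0,0,0],[0,0,0],[0,0,0],[0,0,0],[0,0,0]]}' -0.46 30
python3 -m inch '{"linear":[[0,0,0],[0,0,0],[0,0,0]],"dr":[[0,0,0],[0,0,0],[0,0,0]]}' 0.4
python3 -c "
from h import *
goto(550,-120,200,-21.4)
snap('wrist','w5.png',None,1.5)"
```

```text
t: 5.8
tcp_pos: [512.5, -119.4, 217.6]
eef_rot: [0.982, -0.187, 0.003, 0.001]
force: [-0.6, -0.2, 1.2]
finger_gap: 25.3
finger_force: 0.0
t: 6.05
tcp_pos: [511.0, -114.9, 211.5]
eef_rot: [0.983, -0.185, -0.001, -0.0]
force: [0.4, 0.6, -0.1]
finger_gap: 40.5
finger_force: 0.0
lin [ 0.095 -0.023  0.028] dr [-0.0001  0.0009  0.0007] at [ 511.  -114.9  211.5] gap 40.5 0.0 t 6.05
```

View pics/w5.png

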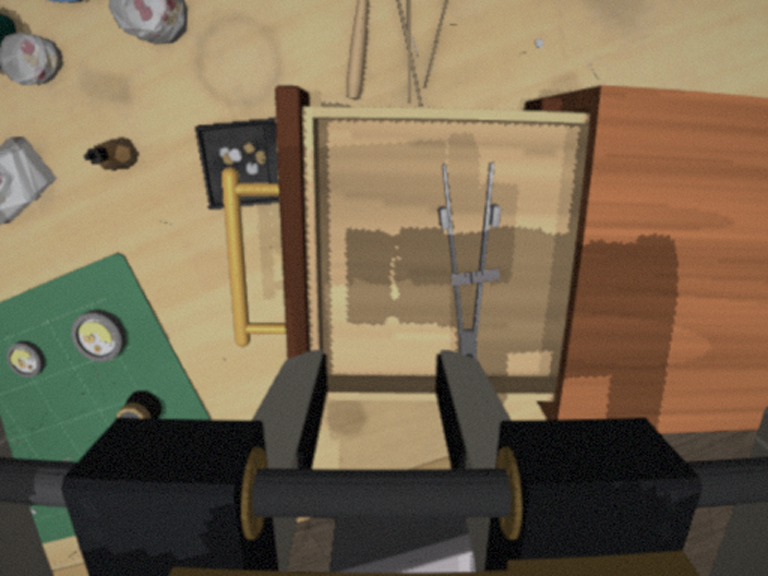

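The drawer is well open. The sprung tweezers lie in it with their finger plates at (445,216) and (495,215), points at (446,166) and (491,165), the cross scale at (475,277) and the tail near (468,345).

Run:
```python
from h import *
c=cam('wrist')
p=onz(c,np.array([[441,217],[499,216],[446,166],[491,165],[468,335]])/1.5,np.array([84,84,76,76,76]))
print(p.round(1),'plates',np.linalg.norm(p[0]-p[1]),'points',np.linalg.norm(p[2]-p[3]))
g=(p[0]+p[1])/2;q=(p[2]+p[3])/2;print('grip',g,'points',q,np.linalg.norm((q-g)[:2]))
y=[np.degrees(np.arctan2(*(q-x)[1::-1])) for x in(g,p[4])];print('yaw',y)
a=y[1];goto(g[0],g[1],130,a);goto(g[0],g[1],36,a)
```

```text
[[ 525.  -164.4   84. ]
 [ 511.6 -201.2   84. ]
 [ 554.7 -179.4   76. ]
 [ 544.5 -208.    76. ]
 [ 433.3 -154.8   76. ]] plates 39.189961350757734 points 30.29182397660494
grip [ 518.29699718 -182.81486346   84.        ] points [ 549.58729589 -193.68370638   76.        ] 33.12422890008275
yaw [np.float64(-19.154928249300088), np.float64(-18.503425896610523)]
lin [0.079 0.152 0.204] dr [-0.0001  0.0009 -0.0152] at [ 511.1 -114.9  211.5] gap 44.8 0.0 t 6.1
lin [0.08  0.152 0.439] dr [-0.0001  0.0009 -0.0152] at [ 511.1 -114.9  211.5] gap 44.8 0.0 t 6.1
```

```bash
python3 -m inch '{"linear":[[0.04,0.08,0.05],[0.08,0.152,0.12],[0.08,0.152,0.2],[0.08,0.152,0.28],[0.08,0.152,0.34],[0.08,0.152,0.39],[0.08,0.152,0.42],[0.08,0.152,0.42],[0.08,0.152,0.42]],"dr":[[0,0,-0.015],[0,0,-0.015],[0,0,-0.015],[0,0,-0.015],[0,0,-0.015],[0,0,-0.015],[0,0,-0.015],[0,0,-0.015],[0,0,-0.015]]}' 0.33
python3 -c "
from h import *
goto(518.3,-182.8,36,-18.8)
snap('wrist','w6.png',None,1.5)"
```

```text
t: 6.85
tcp_pos: [519.0, -183.6, 44.7]
eef_rot: [0.987, -0.161, -0.001, -0.0]
force: [0.0, -0.7, 0.1]
finger_gap: 61.8
finger_force: 0.0
lin [-0.002 -0.001  0.022] dr [-0.0001  0.0006  0.0013] at [ 519.  -183.6   44.7] gap 61.8 0.0 t 6.85
```

View pics/w6.png

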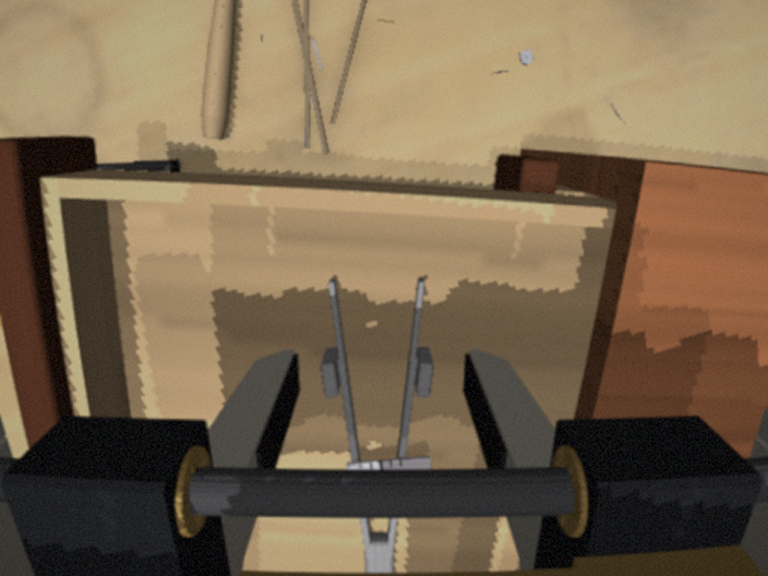

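Run:
```python
from h import *
K,d,R,t=cam('wrist');a=np.radians(-18.8);u=np.array([np.cos(a),np.sin(a),0]);v=np.array([-u[1],u[0],0]);g=np.array([518.3,-182.8,0])
for z in(70,78,86):
  for x in(-7,7,10): print(z,x,[(1.5*cv2.projectPoints((g+x*u+s*v+[0,0,z])[None],cv2.Rodrigues(R)[0],t,K,d)[0].ravel()).round() for s in(20,-20)])
```

```text
70 -7 [array([327., 377.]), array([427., 377.])]
70 7 [array([326., 345.]), array([428., 345.])]
70 10 [array([326., 338.]), array([429., 338.])]
78 -7 [array([325., 387.]), array([429., 387.])]
78 7 [array([324., 354.]), array([430., 354.])]
78 10 [array([324., 347.]), array([430., 347.])]
86 -7 [array([323., 397.]), array([431., 398.])]
86 7 [array([322., 363.]), array([432., 363.])]
86 10 [array([321., 356.]), array([433., 356.])]
```

```bash
python3 -m inch '{"linear":[[-0.002,0,0.008],[-0.002,0,0.018],[-0.002,0,0.018],[-0.002,0,0.018]],"dr":[[0,0,0],[0,0,0],[0,0,0],[0,0,0]]}'
python3 -m inch '{"linear":[[0,0,0],[0,0,0],[0,0,0],[0,0,0],[0,0,0],[0,0,0]],"dr":[[0,0,0],[0,0,0],[0,0,0],[0,0,0],[0,0,0],[0,0,0]]}' -0.376 11
```

```text
t: 7.23
tcp_pos: [518.8, -184.3, 38.5]
eef_rot: [0.987, -0.162, 0.0, 0.0]
force: [0.8, -0.4, 0.7]
finger_gap: 61.7
finger_force: 0.0
t: 7.73
tcp_pos: [518.8, -184.2, 38.3]
eef_rot: [0.987, -0.162, 0.0, -0.0]
force: [-0.0, 0.8, -0.1]
finger_gap: 30.5
finger_force: 9.1
```

```bash
python3 -m inch '{"linear":[[0,0,-0.02],[0,0,-0.06],[0,0,-0.1],[0,0,-0.15],[0,0,-0.2],[0,0,-0.25],[0,0,-0.25],[0,0,-0.25]],"dr":[[0,0,0],[0,0,0],[0,0,0],[0,0,0],[0,0,0],[0,0,0],[0,0,0],[0,0,0]]}'
python3 -c "
from h import *
goto(494,244,138,0)
snap('wrist','w7.png',None,1.5)"
```

```text
t: 8.4
tcp_pos: [519.6, -184.7, 139.7]
eef_rot: [0.987, -0.162, 0.002, 0.0]
force: [-0.6, 0.1, -1.4]
finger_gap: 29.8
finger_force: 9.1
lin [-0.403 -0.995  0.003] dr [ 0.0003 -0.001  -0.1035] at [ 519.6 -184.7  139.7] gap 29.8 9.1 t 8.4
```

View pics/w7.png

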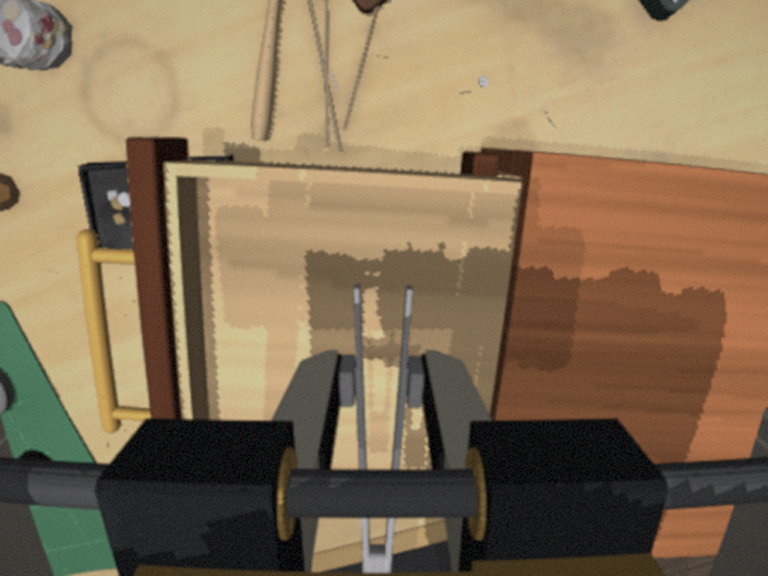

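The tweezers are held level above the drawer. The points' inner faces are at about (361,289) and (404,289), a gap near 16 mm. Next I carry them to the movement.

```bash
python3 -m inch '{"linear":[[-0.01,-0.03,0],[-0.03,-0.08,0],[-0.06,-0.14,0],[-0.08,-0.2,0],[-0.11,-0.27,0],[-0.14,-0.34,0],[-0.17,-0.41,0],[-0.19,-0.47,0],[-0.2,-0.5,0],[-0.2,-0.5,0]],"dr":[[0,0,0],[0,0,-0.005],[0,0,-0.01],[0,0,-0.02],[0,0,-0.03],[0,0,-0.035],[0,0,-0.04],[0,0,-0.045],[0,0,-0.05],[0,0,-0.05]]}'
python3 -m inch '{"linear":[[0,0,0]],"dr":[[0,0,0]]}'
python3 -c "
from h import *
goto(494,244,75,0)"
```

```text
t: 9.28
tcp_pos: [505.0, 34.4, 136.4]
eef_rot: [0.997, -0.082, -0.001, -0.0]
force: [-0.8, 0.1, -0.8]
finger_gap: 29.4
finger_force: 9.1
t: 9.37
tcp_pos: [505.4, 32.0, 136.7]
eef_rot: [0.997, -0.083, -0.001, 0.0]
force: [-0.6, 0.6, -1.2]
finger_gap: 29.7
finger_force: 9.1
lin [-0.115 -0.518  0.154] dr [ 0.0001  0.0008 -0.0529] at [505.4  32.  136.7] gap 29.7 9.1 t 9.3667
```

```bash
python3 -m inch '{"linear":[[0,-0.03,0],[-0.02,-0.09,0],[-0.03,-0.16,0.02],[-0.05,-0.23,0.04],[-0.06,-0.3,0.07],[-0.08,-0.37,0.1],[-0.1,-0.44,0.13],[-0.11,-0.49,0.15],[-0.115,-0.518,0.154],[-0.115,-0.518,0.154]],"dr":[[0,0,0],[0,0,-0.005],[0,0,-0.01],[0,0,-0.02],[0,0,-0.03],[0,0,-0.035],[0,0,-0.04],[0,0,-0.045],[0,0,-0.052],[0,0,-0.052]]}' -0.398 11
python3 -m inch '{"linear":[[0,0,0],[0,0,0],[0,0,0],[0,0,0]],"dr":[[0,0,0],[0,0,0],[0,0,0],[0,0,0]]}'
python3 -c "
from h import *
goto(494,244,75,0)
snap('wrist','w8.png',(200,130,360,250),5)"
```

```text
t: 10.2
tcp_pos: [495.1, 244.2, 75.5]
eef_rot: [1.0, -0.001, -0.001, 0.0]
force: [1.5, 0.8, -0.4]
finger_gap: 28.6
finger_force: 9.5
t: 10.53
tcp_pos: [496.7, 241.8, 77.2]
eef_rot: [1.0, -0.003, 0.001, -0.0]
force: [-0.2, 0.5, -0.2]
finger_gap: 28.3
finger_force: 9.5
lin [-0.007 -0.005  0.006] dr [-0.0001 -0.0003 -0.0021] at [496.7 241.8  77.2] gap 28.3 9.5 t 10.5333
```

View pics/w8.png

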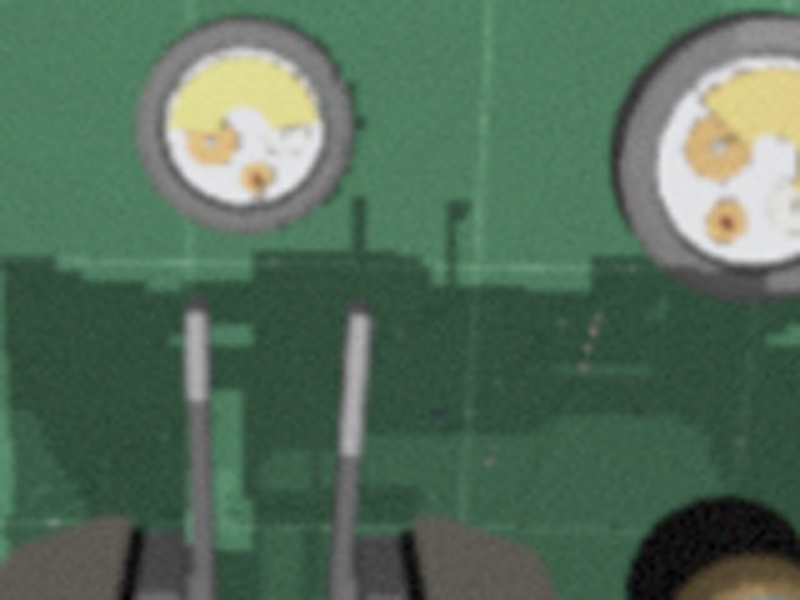

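Run:
```python
from h import *
o=status.get_obs();c=cam('wrist');z=o['tcp_pos'][2]+36.7
f=lambda L:np.array(L)/5+[200,130]
p=onz(c,f([[207,308],[346,308]]),z);m=onz(c,f([[247,125]]),12)[0]
print(p,np.linalg.norm(p[0]-p[1]),'z',z);q=p.mean(0);print('pts',q,'mov',m,(m-q)[:2])
goto(*(np.array(o['tcp_pos'])+np.r_[(m-q)[:2],0]),0)
```

```text
[[529.10478544 248.07377134 113.84008798]
 [529.00312678 233.50302059 113.84008798]] 14.571105369076072 z 113.84008797678388
pts [529.05395611 240.78839596 113.84008798] mov [529.09493819 245.15188274  12.        ] [0.04098209 4.36348678]
lin [ 0.    -0.011  0.   ] dr [-0.0001 -0.0003 -0.002 ] at [496.6 242.   77.1] gap 27.8 9.5 t 10.5833
```

```bash
python3 -m inch '{"linear":[[0,-0.005,0],[0,-0.01,0],[0,-0.01,0],[0,-0.01,0],[0,-0.01,0],[0,-0.01,0],[0,-0.01,0],[0,-0.01,0],[0,-0.01,0],[0,-0.01,0]],"dr":[[0,0,0],[0,0,0],[0,0,0],[0,0,0],[0,0,0],[0,0,0],[0,0,0],[0,0,0],[0,0,0],[0,0,0]]}'
python3 -c "
from h import *
goto(494,244,75,0)
im=optics.capture('wrist')[:,:,::-1];g=im[188:194,225:285].mean((0,2)).round().astype(int);print(g.tolist())
o=status.get_obs();print(np.abs(o['qd']).max(),o['finger_gap'])
print(np.abs(im.astype(float)-cv2.imread('pics/raw_w8.png'))[190:235,225:285].mean())
print(env.finish_job())"
```

```text
t: 11.42
tcp_pos: [495.9, 246.8, 76.5]
eef_rot: [1.0, -0.002, -0.0, 0.0]
force: [0.5, -0.7, -0.5]
finger_gap: 28.7
finger_force: 9.5
lin [-0.005  0.007  0.004] dr [ 0.      0.     -0.0015] at [495.9 246.8  76.5] gap 28.7 9.5 t 11.4167
[62, 64, 64, 64, 63, 63, 65, 64, 63, 65, 65, 71, 88, 101, 101, 93, 77, 71, 84, 82, 68, 66, 67, 64, 63, 64, 62, 66, 63, 63, 64, 64, 64, 64, 64, 63, 64, 64, 64, 64, 64, 63, 65, 66, 71, 83, 88, 86, 74, 68, 64, 64, 64, 65, 64, 64, 66, 63, 66, 64]
0.0011050835599433538 28.237557674158367
4.596913580246913
the job is handed in; nothing more can be done
None
```

I handed the job in at about 11.5 s with the drawer pulled out about 165 mm; the tweezers were held level over the movement, points about 14.6 mm apart (measured just before a last 4 mm shift) and about 113 mm above the bench; no verdict was returned.

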